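# Lock the shear-box slide with its flanged bush

### The arm

A 6-joint arm with a two-finger parallel gripper is mounted at the origin on a cart in front of the work surface, level with it; the furniture and walls round the work are solid. World frame = base frame: x ahead of the robot, y to its left, z up, the work surface at z = 0. Lengths are in m, angles in degrees, forces in N, time in s.
With the tool pointing down it reaches from about 0.25 to 0.725 m from the base axis. Payload 9.7 kg.
Tool frame: the origin (TCP) lies between the finger pads; the fingertips stand 11 mm ahead of it and the grasp point (between the pads) lies 8 mm behind it; z points along the fingers, y is the line along which they close (so a half turn about z gives the same grasp; the last joint's range is limited). The gripper opens to 85 mm and grips with 20 to 120 N. Pads are 22 mm wide; open, the fingers measure 114 mm over their backs; the gripper's body (76 mm by 85 mm) begins 54 mm behind the grasp point. The pads swing forward as they close: fully open they stand 13 mm farther back than shut.
Start: joints at [63.598, 4.979, 10.078, 95.1, 0, 90], TCP at [0.245, 0.493, 0.242] pointing down, gripper open.
Joint ranges: [-179.16, 179.16], [-48.56, 103.87], [-65.8, 70.77], [-126.05, 130.52], [-82.76, 87.17], [-180, 180]. Speed limits (degrees/s): [127.2, 127.2, 147.25, 180, 180, 180].

### API

Orientations are given as [roll, pitch, yaw] about the fixed x, y, z axes, in that order (R = Rz(yaw) Ry(pitch) Rx(roll)).
In Python, from workcell import monitor, cams, ticket gives the robot as it stands.
- The arm moves only by the tool carry_out, never from a script. Its argument "plan" is a list of rows, each an object with "travel": the shift along the world's x, y, z as a fraction of full scale, a list of three; "angular": the turn, a rotation vector about the world's x, y, z as a fraction of full scale, a list of three; "grip": the gripper's target within -1 to 1 (fully open at 1, half-way at 0, shut at -1). In form: [{"travel": [x, y, z], "angular": [ax, ay, az], "grip": grip}, ...]. A call has 1 to 8 rows; each row is the pose to reach, as a shift and turn from the pose commanded when the call began; what a row does not reach only later rows make up. Full scale, the value 1, is 300 mm for a shift and 0.5 rad for a turn. A row lasts 1/12 s, in which the tool goes at most 41.7 mm and 7.16 degrees, less where a joint would pass 70% of its speed; a pose out of reach is approached as far as the arm can. A call with a number of a shift or a turn outside -1 to 1 is refused whole. A call with a gripper value outside its range is refused whole. The fingers move at their own pace and stop on an object; "grip_force" is the grip in N (left out, the last holds). Time passes only in rows, so rows that repeat a pose let the fingers close. It gives the time, the measured TCP pose, the force, the opening and the grip force at its end, in the units of the state.
- monitor.get_obs(): the state, without advancing time (a new reading comes with each control period).
- cams.camera(name): name is "scene" or "top" or "wrist"; returns a dict with "frame" (480x640x3 uint8, red, green, blue), "mtx" (3x3 intrinsics, pixels), "dist" ([k1, k2, p1, p2, k3] as OpenCV has them; the pictures are not rectified), "view" (4x4, takes a point from world to camera coordinates); the wrist camera has in their place "T_tool_cam" (4x4, takes a point from camera to tool coordinates, whose origin is the TCP and whose axes are the flange's). Camera axes: x right, y up, looking along -z (the intrinsics and any distortion apply to the point x, -y, -z); pixel columns grow to the right and rows downward; lengths in m; the calibration is good to about 2 mm. A picture is of the moment at which its call begins: read the wrist's pose just before it. There is no depth.
- ticket.job_done(): hands the job in; it is judged then, once.
The state is a dict: "time": time; "q": joint angles; "qd": joint speeds; "joint_efforts": joint torques, N m; "ee_pos": TCP position; "tcp_rot": TCP orientation; "wrist_force": force on the tool from outside, world axes, zero at the start; "torque": the same for the moment, N m; "opening": finger opening in m; "grasp_force": force on a finger pad.
Only numpy, scipy, OpenCV 4.12 (cv2) and the standard library are available. Lean on these libraries where they do the work, as an engineer would, in place of code of your own. Each camera call takes 0.05 s, during which the arm holds its last target. There are 200 camera calls.

### The job

Hold the beech block and use its end to nudge the sliding plate of the shear-box fixture gently along until it meets the stop hidden under the cover; do not push the plate with the gripper itself. Lay the block back down flat on the worktop, then put the brass flanged bush nose down into the plate's bore and press it through the stiff packing below until its flange sits flush on the plate, without ramming it, and let go. Leave the sample jar by the fixture, the brass weight and the small cone where they stand.

Things in the scene. Friction and masses are not known exactly. Their poses are not given: they have to be found in the camera images.
- fixture: Fixed shear-box fixture: grey bed 120 mm across (x) by 230 mm long (y), 45 mm high, feet 18 mm out at the sides. Rails on it, 82 mm apart, top 67 mm, flank the sliding plate; a cover, top 77 mm, bridges y = 50 to 115 mm and hides the stop. The plate slides to +y. Origin: centre of the underside, z up. Under the plate's bore, when the plate is at its stop, the bed has a bore 47 mm wide, 42 deep.
- carriage (a joint): Travel of the aluminium sliding plate along the fixture's +y, in m from its rearmost position. It starts 17 to 42 mm short of the stop; where the stop lies is not told: feel for it. The plate slides with about 4 N of friction and stays where it is left; at the stop the force climbs sharply.
- push_face (a point): Centre of the flat outer face, looking to the fixture's -y, of the upturned lug at the plate's -y end, 70 mm above the worktop. Lug 78 mm wide, 12 mm thick, top at 83 mm. Push it toward the fixture's +y. The bore is 62 mm further along +y. In front of the lug the bed is 45 mm high, its rails 67 mm.
- bore_mouth (a point): Centre of the round bore through the sliding plate, at the plate's top face, 65 mm above the worktop; z up; moves with the plate. Bore 46 mm wide with a 3 mm chamfer, plate 19 mm thick. In the bed's bore below sits a stiff black packing, 12 to 17 mm under the bed's top: the bush's nose must push it down ahead, at about 13 N all the way; it does not spring back.
- bush_center (a point): Brass flanged bush standing nose down on the worktop; the point is on its axis, half-way up (49 mm above the nose), z along the axis away from the nose. From the nose up: shank 44 mm wide, 56 mm long, nose chamfer 3 x 5 mm; flange 62 mm wide, 8 mm thick; neck 36 mm wide, 34 mm long, the place to grip (15 to 49 mm above this point). About 0.25 kg.
- bush_seat (a point): The underside of the bush's flange, on the axis, 56 mm above the nose; z along the axis away from the nose. When seated it lies on the bore mouth.
- block_center (a point): Beech block lying flat on the worktop, 48 x 105 x 24 mm (x, y, z of this point): plain wood; the point is its centre. Its long axis is y; grip it across its 48 mm. It is the tapping block.
- jar_c (a point): Bystander: clear lidded sample jar, 62 mm diameter, 78 mm high; the point is its centre. Leave alone.
- weight_c (a point): Bystander: brass knobbed weight, 38 mm diameter, 52 mm high; the point is its centre. Leave alone.
- cone_c (a point): Bystander: small steel cone, 30 mm diameter, 40 mm high; the point is half-way up. Leave alone.
There are look-alikes about, which are no part of the job. What is shaped like the part that bears bush_center but green is not meant.

How it is judged (in metres and radians):
On the way, in this order (a step that is already met when the one before it is completed fails the run):
1. the sliding plate is at its hidden stop, pushed there by the block (value of joint carriage above 0.0432 m and contact force between block and carriage above 1 N), for 0.05 s.
2. the block lies back on the worktop (value of joint carriage above 0.0432 m and height (world z) of block_center below 0.016 m and angle between block_center's own z axis and vertical below 0.1 rad and linear speed of block below 0.05 m/s), for 0.2 s.
3. the bush is pressed home, its flange on the plate (value of joint carriage above 0.0432 m and z of bush_seat in the frame of bore_mouth below 0.0015 m and distance between bush_seat and bore_mouth below 0.003 m and angle between the z axis of bush_seat and the z axis of fixture, either way round below 0.04 rad), for 0.2 s.
At the end, for the whole second after the job is handed in: The plate is within 1.8 mm of its stop; the bush stands in its bore, square to within 0.04 rad, flange underside within 1.5 mm of the plate's top and 3 mm of the bore centre; the block lies flat on the worktop; all is at rest and released (all of step 3 and height (world z) of block_center below 0.016 m and angle between block_center's own z axis and vertical below 0.1 rad and linear speed of each of block, bush below 0.02 m/s); the robot touches nothing.
It fails at once if the plate is pushed by the gripper instead of the block (not (value of joint carriage above 0.0432 m) and contact force between any of the fingers, the arm and carriage above 2 N).
It fails at once if the plate is struck or driven fast (over 0.25 m/s) or pressed with more than 60 N (velocity of joint carriage above 0.25 m/s or contact force between block and carriage above 60 N).
It fails at once if the bush is rammed (over 80 N on the plate) (contact force between bush and carriage above 80 N).
It fails at once if the sample jar, weight or cone is shifted by more than 30 mm (distance of any of jar_c, weight_c, cone_c from where it was at the start of the episode above 0.03 m).
It also fails if it takes over 72 s, if anything falls off the work surface, if the arm or the gripper's body presses on something with over 40 N, if the wrist force passes 120 N, or if a joint passes its speed limit or range.

## Working session

There is one attempt and no reset: what is moved stays moved. The work goes in short steps, Python scripts to look and compute and a tool call to move; the robot and the scene stay as the last step left them, time stands still between calls to the robot, and variables do not carry over. Pictures are saved under pics/ and viewed, at most 10 in all, crops included, and the job is handed in when it is done.

Besides the shell and the picture viewer there is one more tool, called after "Call:" by a JSON object that holds its "method" and its "body". carry_out: Moves the arm, as the interface text tells. Its arguments: {"type":"object","properties":{"plan":{"type":"array","items":{"type":"object","properties":{"travel":{"type":"array","items":{"type":"number"}},"angular":{"type":"array","items":{"type":"number"}},"grip":{"type":"number"}}}},"grip_force":{"type":"number"}},"required":["plan"]}

```bash
mkdir -p pics; python3 - <<'E'
from workcell import monitor, cams
import cv2,numpy as np,pickle
o=monitor.get_obs();print(o)
for n in ("scene","top"):
    d=cams.camera(n);pickle.dump(d,open(n+".pkl","wb"));cv2.imwrite(f"pics/{n}0.png",d["frame"][:,:,::-1]);print(n,d["mtx"].tolist(),d["dist"],np.round(d["view"],3).tolist())
E
```

```text
{'time': 0.0, 'q': array([ 6.35986602e+01,  5.01092604e+00,  1.00329889e+01,  9.50963953e+01,
       -2.30632271e-03,  9.00009891e+01]), 'qd': array([ 5.64991158e-02,  1.96354913e-05, -1.58144805e-03, -2.74451454e-02,
       -9.20192855e-02,  6.19039007e-02]), 'joint_efforts': array([-4.06424515e-03, -5.20389283e+01,  4.64804113e+01,  1.65614864e-02,
       -6.01452234e-05,  4.51988569e-06]), 'ee_pos': array([0.24448157, 0.49245121, 0.24157158]), 'tcp_rot': array([-1.79925668e+02,  2.30760393e-03,  1.53597674e+02]), 'wrist_force': array([ 0.07245721,  0.886995  , -0.77651302]), 'torque': array([-0.03918101,  0.02723327, -0.00817246]), 'grasp_force': 0.0, 'opening': 0.0855884708762261}
scene [[541.7524225280713, 0.0, 321.02899704350136], [0.0, 541.7524225280713, 237.66473383242396], [0.0, 0.0, 1.0]] [-0.10707314  0.          0.          0.          0.        ] [[0.443, -0.897, 0.007, -0.268], [0.702, 0.352, 0.62, -0.442], [-0.558, -0.269, 0.785, -0.994], [0.0, 0.0, 0.0, 1.0]]
top [[569.8872344271325, 0.0, 325.23604957000794], [0.0, 569.8872344271325, 226.71725592722075], [0.0, 0.0, 1.0]] [0.05003188 0.         0.         0.         0.        ] [[-0.012, -1.0, -0.012, -0.025], [0.993, -0.013, 0.114, -0.566], [-0.114, -0.011, 0.993, -1.327], [0.0, 0.0, 0.0, 1.0]]
```

View pics/top0.png

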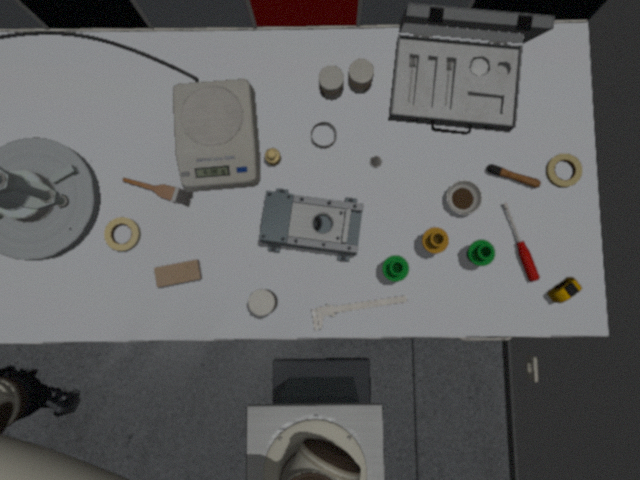

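View pics/scene0.png

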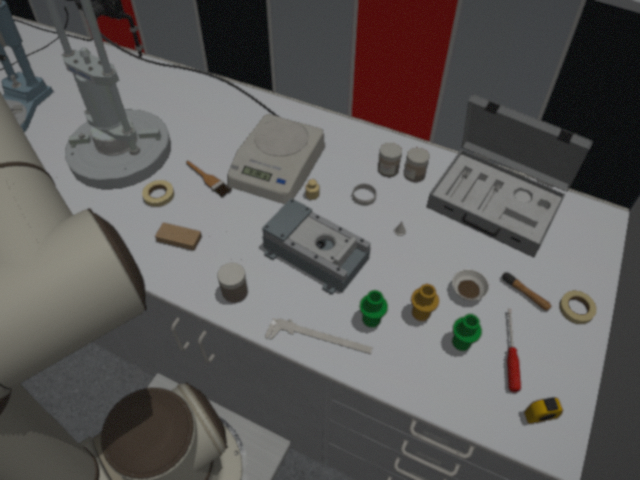

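Top view: cover end on the left (about 276,215), bore at (322,223), so the fixture's +y points image-left, which is world +y. The block is at (178,273), the brass bush at (434,238) between green look-alikes, the jar at (262,303), the weight at (272,157) and the cone at (375,161).

```bash
cat > h.py <<'E'
import numpy as np,cv2,pickle
from scipy.spatial.transform import Rotation as R
F=np.diag([1.,-1,-1])
def cam_pose(d,obs=None):
    # returns camera->world rotation, centre
    if "view" in d: V=np.array(d["view"]); Rm=V[:3,:3].T; return Rm,-Rm@V[:3,3]
    T=np.array(d["T_tool_cam"]); Rt=R.from_euler('xyz',obs["tcp_rot"],degrees=True).as_matrix()
    return Rt@T[:3,:3], Rt@T[:3,3]+obs["ee_pos"]
def ray(d,px,z,obs=None):
    Rm,c=cam_pose(d,obs)
    u=cv2.undistortPoints(np.array(px,float).reshape(-1,1,2),np.array(d["mtx"]),np.array(d["dist"])).reshape(-1,2)
    w=(Rm@F@np.c_[u,np.ones(len(u))].T).T
    return c+w*((z-c[2])/w[:,2])[:,None]
def proj(d,P,obs=None):
    Rm,c=cam_pose(d,obs); p=(F@Rm.T@(np.atleast_2d(P)-c).T).T
    return cv2.projectPoints(p,np.zeros(3),np.zeros(3),np.array(d["mtx"]),np.array(d["dist"]))[0].reshape(-1,2)
def blobs(d,lo,hi,amin=60):
    hsv=cv2.cvtColor(d["frame"],cv2.COLOR_RGB2HSV); m=cv2.inRange(hsv,lo,hi)
    cs,_=cv2.findContours(m,cv2.RETR_EXTERNAL,cv2.CHAIN_APPROX_NONE)
    return [c for c in cs if cv2.contourArea(c)>amin]
E
python3 - <<'E'
from h import *
d=pickle.load(open("top.pkl","rb"));s=pickle.load(open("scene.pkl","rb"))
f=d["frame"];hsv=cv2.cvtColor(f,cv2.COLOR_RGB2HSV)
for p in [(178,273),(434,228),(322,205),(276,215),(353,232),(290,300)]: print(p,hsv[p[1],p[0]])
for n,dd in(("t",d),("s",s)):
  for c in blobs(dd,(5,60,60),(28,255,255)):
    print(n,[np.round(v,1) for v in cv2.minAreaRect(c)],cv2.contourArea(c))
print(ray(d,[(178,273)],.024),ray(d,[(434,238)],.098),ray(d,[(262,303)],.078),ray(d,[(272,157)],.05),ray(d,[(375,161)],.02),ray(d,[(322,223)],.065))
cv2.imwrite("pics/fx.png",cv2.resize(f[170:280,240:380,::-1],None,fx=5,fy=5,interpolation=cv2.INTER_CUBIC))
E
```

```text
(178, 273) [ 13  68 112]
(434, 228) [ 18 146 126]
(322, 205) [96 13 95]
(276, 215) [100  36  84]
(353, 232) [101  40  89]
(290, 300) [100   5 141]
t [array([562.1, 294.9]), array([13.3, 13.6]), np.float64(56.3)] 143.5
t [array([177.2, 273.2]), array([18.4, 43.7]), np.float64(79.1)] 718.0
t [array([434.8, 240.3]), array([25.5, 26.2]), np.float64(45.0)] 527.5
t [array([121.5, 234. ]), array([32., 33.]), np.float64(90.0)] 819.0
t [array([147.6, 187.3]), array([51.7, 12.9]), np.float64(14.0)] 287.0
t [array([519.5, 177.5]), array([41.1,  7.6]), np.float64(18.4)] 235.0
t [array([564., 170.]), array([32., 34.]), np.float64(90.0)] 840.5
t [array([272.2, 156.2]), array([14.8, 14.1]), np.float64(45.0)] 164.0
s [array([155.6, 438.7]), array([50.6, 72.1]), np.float64(44.1)] 2323.5
s [array([542.8, 409.7]), array([21.6, 38.2]), np.float64(77.5)] 465.0
s [array([577.3, 307. ]), array([34.8, 29.7]), np.float64(38.7)] 800.5
s [array([424.5, 302. ]), array([36., 27.]), np.float64(90.0)] 724.5
s [array([468.5, 289. ]), array([16., 19.]), np.float64(90.0)] 248.0
s [array([531. , 294.4]), array([44.4,  8.2]), np.float64(36.9)] 282.5
s [array([177.8, 235.7]), array([42.7, 18.9]), np.float64(14.0)] 701.5
s [array([157.5, 193. ]), array([24., 29.]), np.float64(90.0)] 554.5
s [array([312., 189.]), array([18., 12.]), np.float64(90.0)] 175.5
s [array([200.7, 174. ]), array([37.2, 10.8]), np.float64(33.7)] 181.5
[[0.46011138 0.31925923 0.024     ]] [[ 0.52881177 -0.2776338   0.098     ]] [[0.38764694 0.11302974 0.078     ]] [[0.73238487 0.0928817  0.05      ]] [[ 0.72602132 -0.15492061  0.02      ]] [[ 0.57027402 -0.0249465   0.065     ]]
```

View pics/fx.png

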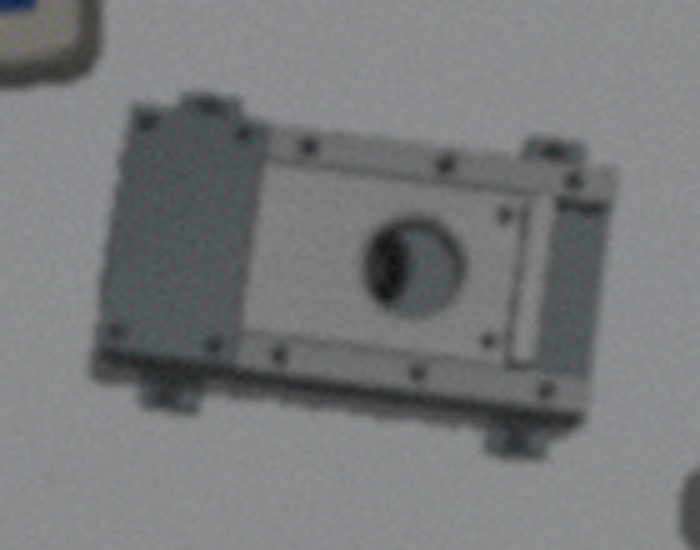

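The crop shows the cover at (185,235), the bore at (414,267), and the lug between x≈515 and 548. The push face edge runs (555,197)–(535,368) and the rails run along both sides.

```bash
python3 - <<'E'
from h import *
d=pickle.load(open("top.pkl","rb"));s=pickle.load(open("scene.pkl","rb"))
def P(pts,z): return ray(d,[(240+u/5,170+v/5) for u,v in pts],z)
def yaw(a,b): v=a-b; return np.degrees(np.arctan2(v[1],v[0]))-90
r=P([(265,125),(617,168),(240,360),(585,405)],.067)
print("rails",r.round(4),yaw(r[0],r[1]),yaw(r[2],r[3]))
c=P([(130,102),(267,125),(102,352),(238,363)],.077);print("cover",c.round(4),yaw(c[0],c[1]))
l=P([(555,197),(535,368)],.083);print("lugface",l.round(4),l.mean(0))
b=P([(414,267)],.065);print("bore",b)
for dd,zc in((d,.024),):
  for cc in blobs(dd,(5,60,60),(28,255,255)):
    R_=cv2.minAreaRect(cc)
    if abs(R_[0][0]-177)<5:
      q=ray(d,cv2.boxPoints(R_),.024);print("block",q.round(4),q.mean(0))
# bush: flange circle top z=.064 centre and neck top
m=f=d["frame"]
print("bush blob top",ray(d,[(434.8,240.3)],.064),ray(d,[(434.5,237)],.098))
# check in scene
for p in ([.4555,.318,.012],[.528,-.278,.06],b[0]): print(proj(s,p))
E
```

```text
rails [[ 0.6369  0.0421  0.067 ]
 [ 0.6143 -0.122   0.067 ]
 [ 0.5267  0.0543  0.067 ]
 [ 0.5038 -0.1051  0.067 ]] -7.840416472817566 -8.18273060630382
cover [[0.6469 0.1042 0.077 ]
 [0.6352 0.0405 0.077 ]
 [0.5304 0.1171 0.077 ]
 [0.5245 0.0545 0.077 ]] -10.406681132494214
lugface [[ 0.5987 -0.0924  0.083 ]
 [ 0.5199 -0.0819  0.083 ]] [ 0.55930146 -0.08711494  0.083     ]
bore [[ 0.56931083 -0.02679925  0.065     ]]
block [[0.472  0.3763 0.024 ]
 [0.4902 0.275  0.024 ]
 [0.4472 0.2661 0.024 ]
 [0.4292 0.3671 0.024 ]] [0.45968132 0.32115358 0.024     ]
bush blob top [[ 0.52659628 -0.28540686  0.064     ]] [[ 0.53106128 -0.27883132  0.098     ]]
[[178.28511484 239.03692043]]
[[420.54102085 298.82029154]]
[[324.66429412 242.80796036]]
```

Call:
{"method": "carry_out", "body": {"plan": [{"travel": [0.725,-0.622,-0.27],"angular": [0,0,-1],"grip": 1},{"travel": [0.725,-0.622,-0.27],"angular": [0,0,-1],"grip": 1},{"travel": [0.725,-0.622,-0.27],"angular": [0,0,-1],"grip": 1},{"travel": [0.725,-0.622,-0.27],"angular": [0,0,-1],"grip": 1},{"travel": [0.725,-0.622,-0.27],"angular": [0,0,-1],"grip": 1},{"travel": [0.725,-0.622,-0.27],"angular": [0,0,-1],"grip": 1},{"travel": [0.725,-0.622,-0.27],"angular": [0,0,-1],"grip": 1},{"travel": [0.725,-0.622,-0.27],"angular": [0,0,-1],"grip": 1}]}}

```text
time: 0.77
ee_pos: [0.4648, 0.3018, 0.1585]
tcp_rot: [-179.8, 0.1, 124.7]
wrist_force: [0.1, 0.3, 0.8]
opening: 0.0852
grasp_force: 0.0
```

Call:
{"method": "carry_out", "body": {"plan": [{"travel": [0,0,0],"angular": [0,0,-0.87],"grip": 1},{"travel": [0,0,0],"angular": [0,0,-0.87],"grip": 1},{"travel": [0,0,0],"angular": [0,0,-0.87],"grip": 1},{"travel": [0,0,0],"angular": [0,0,-0.87],"grip": 1},{"travel": [0,0,0],"angular": [0,0,-0.87],"grip": 1}]}}

```text
time: 1.18
ee_pos: [0.4619, 0.306, 0.1609]
tcp_rot: [-180.0, 0.0, 99.9]
wrist_force: [0.7, -0.3, 0.1]
opening: 0.0855
grasp_force: 0.0
```

```bash
python3 - <<'E'
from h import *
from workcell import monitor,cams
o=monitor.get_obs();d=cams.camera("wrist");pickle.dump((d,o),open("w1.pkl","wb"));print(o["ee_pos"],o["tcp_rot"],o["q"].round(1),np.round(d["T_tool_cam"],3).tolist())
cv2.imwrite("pics/w1.png",d["frame"][:,:,::-1])
for c in blobs(d,(5,50,50),(28,255,255),2000):
    r=cv2.minAreaRect(c);q=ray(d,cv2.boxPoints(r),.024,o);print(r,q.round(4).tolist(),q.mean(0))
E
```

```text
[0.46187019 0.305978   0.16092707] [-1.79959759e+02  1.69646957e-02  9.98663738e+01] [ 33.5   4.7   0.8  86.1   0.  113.7] [[0.0, 0.957, 0.29, 0.073], [1.0, -0.001, 0.0, 0.0], [0.0, 0.29, -0.957, -0.131], [0.0, 0.0, 0.0, 1.0]]
((325.5, 202.0), (140.0, 67.0), 90.0) [[0.4311, 0.3698, 0.024], [0.4766, 0.3778, 0.024], [0.4973, 0.2763, 0.024], [0.4468, 0.2675, 0.024]] [0.46293471 0.32283547 0.024     ]
((606.5872802734375, 165.16110229492188), (41.78083038330078, 147.21597290039062), 34.99201965332031) [[0.6274, 0.3461, 0.024], [0.6615, 0.4412, 0.024], [0.6948, 0.4317, 0.024], [0.6614, 0.333, 0.024]] [0.66124211 0.38802082 0.024     ]
((498.0, 49.0), (98.0, 124.0), 90.0) [[0.5092, 0.4684, 0.024], [0.5906, 0.4862, 0.024], [0.6096, 0.4264, 0.024], [0.5237, 0.4092, 0.024]] [0.55825733 0.44753826 0.024     ]
```

View pics/w1.png

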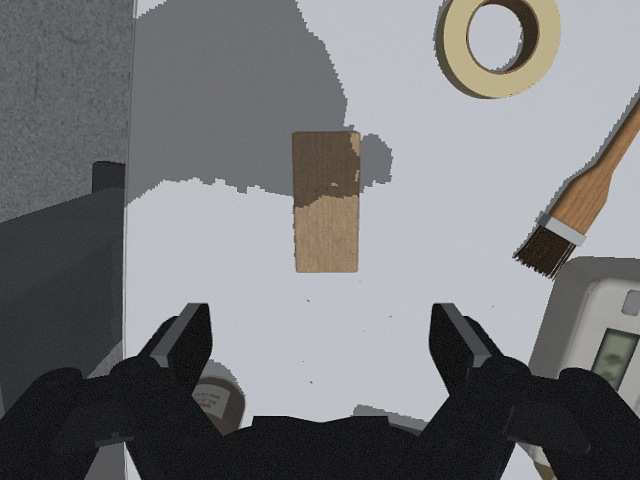

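The block stands upright in the wrist picture at (325,202), so the yaw is right. I'll descend and grip it toward its rear end.

Call:
{"method": "carry_out", "body": {"plan": [{"travel": [0.012,0.007,-0.4],"angular": [0,0,0],"grip": 1},{"travel": [0.012,0.007,-0.4],"angular": [0,0,0],"grip": 1},{"travel": [0.012,0.007,-0.4],"angular": [0,0,0],"grip": 1},{"travel": [0.012,0.007,-0.45],"angular": [0,0,0],"grip": 1},{"travel": [0.012,0.007,-0.49],"angular": [0,0,0],"grip": 1},{"travel": [0.012,0.007,-0.49],"angular": [0,0,0],"grip": 1}]}}

```text
time: 1.73
ee_pos: [0.4644, 0.3075, 0.0118]
tcp_rot: [-179.8, 0.1, 100.1]
wrist_force: [-1.4, -1.0, 0.3]
opening: 0.0853
grasp_force: 0.0
```

Call:
{"method": "carry_out", "body": {"plan": [{"travel": [0,0,0],"angular": [0,0,0],"grip": -0.3},{"travel": [0,0,0],"angular": [0,0,0],"grip": -0.3},{"travel": [0,0,0],"angular": [0,0,0],"grip": -0.3},{"travel": [0,0,0],"angular": [0,0,0],"grip": -0.3},{"travel": [0,0,0],"angular": [0,0,0],"grip": -0.3},{"travel": [0,0,0],"angular": [0,0,0],"grip": -0.3},{"travel": [0,0,0],"angular": [0,0,0],"grip": -0.3},{"travel": [0,0,0],"angular": [0,0,0],"grip": -0.3}], "grip_force": 70}}

```text
time: 2.4
ee_pos: [0.4668, 0.3089, 0.0165]
tcp_rot: [179.8, -0.1, 100.0]
wrist_force: [-0.2, -0.8, 6.6]
opening: 0.0467
grasp_force: 73.6
```

Call:
{"method": "carry_out", "body": {"plan": [{"travel": [0,0,0.3],"angular": [0,0,0],"grip": -0.3},{"travel": [0,0,0.6],"angular": [0,0,0],"grip": -0.3},{"travel": [0,0,0.6],"angular": [0,0,-0.2],"grip": -0.3},{"travel": [0,0,0.6],"angular": [0,0,-0.4],"grip": -0.3},{"travel": [0,0,0.6],"angular": [0,0,-0.63],"grip": -0.3},{"travel": [0,0,0.6],"angular": [0,0,-0.63],"grip": -0.3}]}}

```text
time: 2.9
ee_pos: [0.4672, 0.3091, 0.2002]
tcp_rot: [179.6, -0.3, 81.6]
wrist_force: [0.7, 0.7, -0.8]
opening: 0.0461
grasp_force: 72.8
```

```bash
python3 - <<'E'
from h import *
from workcell import monitor
d=pickle.load(open("top.pkl","rb"))
for c in blobs(d,(45,60,30),(80,255,255)):
    (x,y),r=cv2.minEnclosingCircle(c);print(x,y,r,ray(d,[(x,y)],.064))
o=monitor.get_obs();print(o["ee_pos"],o["tcp_rot"],o["opening"],o["wrist_force"])
E
```

```text
394.9693908691406 268.1326599121094 13.342453956604004 [[ 0.46340246 -0.19189666  0.064     ]]
480.51922607421875 253.0 13.848194122314453 [[ 0.49598545 -0.38886654  0.064     ]]
[0.46716844 0.30913003 0.20021028] [179.62638429  -0.33299097  81.63356504] 0.0460613417806646 [ 0.72023152  0.69089461 -0.75134843]
```

Call:
{"method": "carry_out", "body": {"plan": [{"travel": [0.2,-1,0.03],"angular": [0,0,0],"grip": -0.3},{"travel": [0.2,-1,0.03],"angular": [0,0,0],"grip": -0.3},{"travel": [0.2,-1,0.03],"angular": [0,0,0],"grip": -0.3},{"travel": [0.2,-1,0.03],"angular": [0,0,0],"grip": -0.3},{"travel": [0.2,-1,0.03],"angular": [0,0,0],"grip": -0.3},{"travel": [0.2,-1,0.03],"angular": [0,0,0],"grip": -0.3},{"travel": [0.2,-1,0.03],"angular": [0,0,0],"grip": -0.3},{"travel": [0.2,-1,0.03],"angular": [0,0,0],"grip": -0.3}]}}

```text
time: 3.57
ee_pos: [0.5258, 0.0038, 0.2027]
tcp_rot: [-180.0, 0.1, 82.0]
wrist_force: [-0.0, 0.2, -1.5]
opening: 0.0466
grasp_force: 72.7
```

Call:
{"method": "carry_out", "body": {"plan": [{"travel": [0.073,-0.59,0],"angular": [0,0,0],"grip": -0.3},{"travel": [0.073,-0.59,0],"angular": [0,0,0],"grip": -0.3},{"travel": [0.073,-0.59,0],"angular": [0,0,0],"grip": -0.3},{"travel": [0.073,-0.59,0],"angular": [0,0,0],"grip": -0.3},{"travel": [0.073,-0.59,0],"angular": [0,0,0],"grip": -0.3},{"travel": [0.073,-0.59,0],"angular": [0,0,0],"grip": -0.3},{"travel": [0.073,-0.59,0],"angular": [0,0,0],"grip": -0.3}]}}

```text
time: 4.15
ee_pos: [0.5472, -0.1693, 0.2024]
tcp_rot: [-179.9, -0.0, 82.0]
wrist_force: [0.6, -0.0, -1.6]
opening: 0.0465
grasp_force: 72.7
```

```bash
python3 - <<'E'
from h import *
from workcell import monitor,cams
o=monitor.get_obs();d=cams.camera("wrist");pickle.dump((d,o),open("w2.pkl","wb"));print(o["ee_pos"],o["tcp_rot"],o["q"].round(1),o["opening"],o["wrist_force"])
cv2.imwrite("pics/w2.png",d["frame"][:,:,::-1])
E
```

```text
[ 0.54717145 -0.16928704  0.20236122] [-1.79917149e+02 -2.87388544e-02  8.19795586e+01] [-17.2   7.6   8.4  91.    0.   80.8] 0.046489696697399004 [ 0.62209574 -0.00707154 -1.64460118]
```

View pics/w2.png

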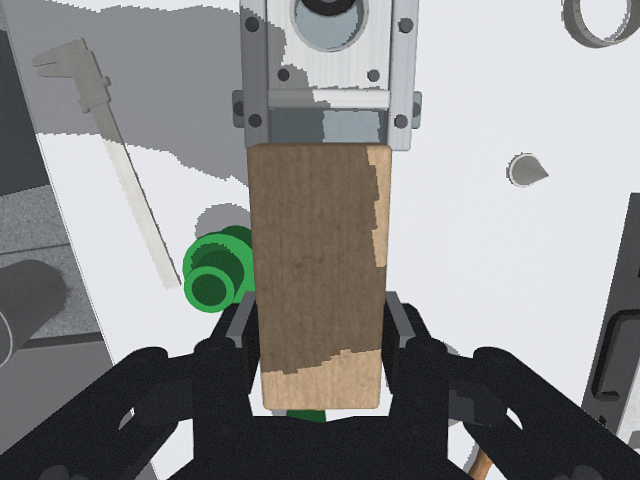

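The rails run straight up the picture (inner edges at columns 268 and 388), so the yaw matches. The lug's push face is at row ~108, and the green bush at (215,270) is just left of the fingers.

```bash
python3 - <<'E'
from h import *
d,o=pickle.load(open("w2.pkl","rb"))
l=ray(d,[(271,108),(388,108)],.083,o);print("lug",l.round(4),l.mean(0))
r=ray(d,[(268,140),(268,20),(391,140),(387,20)],.067,o);print(r.round(4))
print("green neck",ray(d,[(209,289)],.098,o), "bore",ray(d,[(330,18)],.065,o))
print("block front z bottom", ray(d,[(248,145),(391,145)],.2024+.0075,o).round(4))
E
```

```text
lug [[ 0.5282 -0.0823  0.083 ]
 [ 0.6018 -0.0925  0.083 ]] [ 0.56497639 -0.08738297  0.083     ]
[[ 0.5206 -0.1019  0.067 ]
 [ 0.5335 -0.0271  0.067 ]
 [ 0.6046 -0.1136  0.067 ]
 [ 0.6094 -0.0376  0.067 ]]
green neck [[ 0.46704002 -0.19314686  0.098     ]] bore [[ 0.57326706 -0.0311184   0.065     ]]
block front z bottom [[ 0.534  -0.1     0.2099]
 [ 0.5795 -0.1063  0.2099]]
```

Call:
{"method": "carry_out", "body": {"plan": [{"travel": [0.02,0,-0.1],"angular": [0,0,0],"grip": -0.3},{"travel": [0.02,0,-0.2],"angular": [0,0,0],"grip": -0.3},{"travel": [0.02,0,-0.28],"angular": [0,0,0],"grip": -0.3},{"travel": [0.02,0,-0.34],"angular": [0,0,0],"grip": -0.3},{"travel": [0.02,0,-0.37],"angular": [0,0,0],"grip": -0.3},{"travel": [0.02,0,-0.387],"angular": [0,0,0],"grip": -0.3},{"travel": [0.02,0,-0.387],"angular": [0,0,0],"grip": -0.3}]}}

```text
time: 4.78
ee_pos: [0.5534, -0.1679, 0.0868]
tcp_rot: [-180.0, -0.0, 82.1]
wrist_force: [-0.5, 0.0, -0.9]
opening: 0.0462
grasp_force: 72.7
```

Call:
{"method": "carry_out", "body": {"plan": [{"travel": [0.001,0.007,0],"angular": [0,0,0],"grip": -0.3},{"travel": [0.002,0.014,0],"angular": [0,0,0],"grip": -0.3},{"travel": [0.003,0.02,0],"angular": [0,0,0],"grip": -0.3},{"travel": [0.004,0.027,0],"angular": [0,0,0],"grip": -0.3},{"travel": [0.005,0.033,0],"angular": [0,0,0],"grip": -0.3},{"travel": [0.006,0.04,0],"angular": [0,0,0],"grip": -0.3},{"travel": [0.0065,0.046,0],"angular": [0,0,0],"grip": -0.3},{"travel": [0.007,0.053,0],"angular": [0,0,0],"grip": -0.3}]}}

```text
time: 5.45
ee_pos: [0.5557, -0.1531, 0.0873]
tcp_rot: [180.0, 0.0, 82.0]
wrist_force: [-0.7, -4.9, 0.1]
opening: 0.0462
grasp_force: 72.8
```

Call:
{"method": "carry_out", "body": {"plan": [{"travel": [0.001,0.007,0],"angular": [0,0,0],"grip": -0.3},{"travel": [0.002,0.014,0],"angular": [0,0,0],"grip": -0.3},{"travel": [0.003,0.02,0],"angular": [0,0,0],"grip": -0.3},{"travel": [0.004,0.027,0],"angular": [0,0,0],"grip": -0.3},{"travel": [0.005,0.033,0],"angular": [0,0,0],"grip": -0.3},{"travel": [0.006,0.04,0],"angular": [0,0,0],"grip": -0.3},{"travel": [0.0065,0.046,0],"angular": [0,0,0],"grip": -0.3},{"travel": [0.007,0.053,0],"angular": [0,0,0],"grip": -0.3}]}}

```text
time: 6.12
ee_pos: [0.558, -0.137, 0.0873]
tcp_rot: [180.0, 0.0, 82.0]
wrist_force: [0.7, -4.2, -1.1]
opening: 0.0465
grasp_force: 72.7
```

Call:
{"method": "carry_out", "body": {"plan": [{"travel": [0.0005,0.0033,0],"angular": [0,0,0],"grip": -0.3},{"travel": [0.001,0.0067,0],"angular": [0,0,0],"grip": -0.3},{"travel": [0.0014,0.01,0],"angular": [0,0,0],"grip": -0.3},{"travel": [0.0018,0.0133,0],"angular": [0,0,0],"grip": -0.3}]}}

```text
time: 6.45
ee_pos: [0.5586, -0.133, 0.0873]
tcp_rot: [180.0, 0.0, 82.0]
wrist_force: [3.1, -4.4, -0.1]
opening: 0.0463
grasp_force: 72.7
```

Call:
{"method": "carry_out", "body": {"plan": [{"travel": [0.0005,0.0033,0],"angular": [0,0,0],"grip": -0.3},{"travel": [0.001,0.0067,0],"angular": [0,0,0],"grip": -0.3},{"travel": [0.0014,0.01,0],"angular": [0,0,0],"grip": -0.3},{"travel": [0.0018,0.0133,0],"angular": [0,0,0],"grip": -0.3}]}}

```text
time: 6.78
ee_pos: [0.5591, -0.1291, 0.0873]
tcp_rot: [180.0, 0.0, 82.0]
wrist_force: [2.1, -4.2, -0.5]
opening: 0.0464
grasp_force: 72.7
```

Call:
{"method": "carry_out", "body": {"plan": [{"travel": [0.0005,0.0033,0],"angular": [0,0,0],"grip": -0.3},{"travel": [0.001,0.0067,0],"angular": [0,0,0],"grip": -0.3},{"travel": [0.0014,0.01,0],"angular": [0,0,0],"grip": -0.3},{"travel": [0.0018,0.0133,0],"angular": [0,0,0],"grip": -0.3}]}}

```text
time: 7.12
ee_pos: [0.5591, -0.1281, 0.0877]
tcp_rot: [180.0, 0.4, 81.8]
wrist_force: [-2.6, -25.1, 3.4]
opening: 0.0466
grasp_force: 73.1
```

Call:
{"method": "carry_out", "body": {"plan": [{"travel": [0.0002,0.0017,0],"angular": [0,0,0],"grip": -0.3},{"travel": [0.0002,0.0017,0],"angular": [0,0,0],"grip": -0.3},{"travel": [0.0002,0.0017,0],"angular": [0,0,0],"grip": -0.3}]}}

```text
time: 7.37
ee_pos: [0.5591, -0.1281, 0.0877]
tcp_rot: [180.0, 0.4, 81.8]
wrist_force: [-3.5, -23.3, 1.8]
opening: 0.0465
grasp_force: 73.1
```

Call:
{"method": "carry_out", "body": {"plan": [{"travel": [-0.005,-0.03,0],"angular": [0,0,0],"grip": -0.3},{"travel": [-0.012,-0.08,0],"angular": [0,0,0],"grip": -0.3},{"travel": [-0.02,-0.14,0],"angular": [0,0,0],"grip": -0.3},{"travel": [-0.02,-0.14,0.1],"angular": [0,0,0],"grip": -0.3},{"travel": [-0.02,-0.14,0.24],"angular": [0,0,0],"grip": -0.3},{"travel": [-0.02,-0.14,0.38],"angular": [0,0,0],"grip": -0.3},{"travel": [-0.02,-0.14,0.38],"angular": [0,0,0],"grip": -0.3}]}}

```text
time: 7.95
ee_pos: [0.5552, -0.1666, 0.2096]
tcp_rot: [179.5, -0.0, 82.0]
wrist_force: [1.2, 0.5, 0.1]
opening: 0.0465
grasp_force: 72.9
```

```bash
python3 - <<'E'
from h import *
from workcell import monitor,cams
o=monitor.get_obs();d=cams.camera("wrist");pickle.dump((d,o),open("w3.pkl","wb"));print(o["ee_pos"],o["tcp_rot"],o["opening"],o["wrist_force"])
cv2.imwrite("pics/w3.png",d["frame"][:,:,::-1])
E
```

```text
[ 0.55515325 -0.16655686  0.20955209] [ 1.79450064e+02 -7.96851835e-03  8.20114178e+01] 0.04650732112977253 [1.19691153 0.47830123 0.14688172]
```

View pics/w3.png

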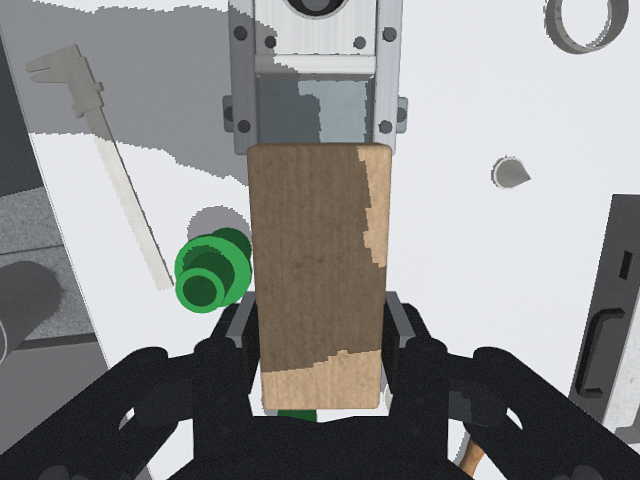

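The block has not slipped in the grip. The plate has moved in, with the lug edge now at row ~78. I'll return the block to its old place.

Call:
{"method": "carry_out", "body": {"plan": [{"travel": [-0.24,1,0],"angular": [0,0,0],"grip": -0.3},{"travel": [-0.24,1,0],"angular": [0,0,0],"grip": -0.3},{"travel": [-0.24,1,0],"angular": [0,0,0],"grip": -0.3},{"travel": [-0.24,1,0],"angular": [0,0,0],"grip": -0.3},{"travel": [-0.24,1,0],"angular": [0,0,0],"grip": -0.3},{"travel": [-0.24,1,0],"angular": [0,0,0],"grip": -0.3},{"travel": [-0.24,1,0],"angular": [0,0,0],"grip": -0.3},{"travel": [-0.24,1,0],"angular": [0,0,0],"grip": -0.3}]}}

```text
time: 8.67
ee_pos: [0.4792, 0.1375, 0.2]
tcp_rot: [-179.8, -0.1, 82.2]
wrist_force: [-0.6, 0.4, -0.7]
opening: 0.0465
grasp_force: 72.7
```

Call:
{"method": "carry_out", "body": {"plan": [{"travel": [-0.05,0.58,0],"angular": [0,0,0],"grip": -0.3},{"travel": [-0.05,0.58,0],"angular": [0,0,0],"grip": -0.3},{"travel": [-0.05,0.58,0],"angular": [0,0,0],"grip": -0.3},{"travel": [-0.05,0.58,0],"angular": [0,0,0],"grip": -0.3},{"travel": [-0.05,0.58,0],"angular": [0,0,0],"grip": -0.3},{"travel": [-0.05,0.58,0],"angular": [0,0,0],"grip": -0.3},{"travel": [-0.05,0.58,0],"angular": [0,0,0],"grip": -0.3}]}}

```text
time: 9.25
ee_pos: [0.4656, 0.3075, 0.1999]
tcp_rot: [-179.9, 0.1, 82.1]
wrist_force: [-0.4, 0.1, -0.8]
opening: 0.0463
grasp_force: 72.7
```

Call:
{"method": "carry_out", "body": {"plan": [{"travel": [0,0,-0.13],"angular": [0,0,0],"grip": -0.3},{"travel": [0,0,-0.26],"angular": [0,0,0],"grip": -0.3},{"travel": [0,0,-0.39],"angular": [0,0,0],"grip": -0.3},{"travel": [0,0,-0.5],"angular": [0,0,0],"grip": -0.3},{"travel": [0,0,-0.56],"angular": [0,0,0],"grip": -0.3},{"travel": [0,0,-0.58],"angular": [0,0,0],"grip": -0.3},{"travel": [0,0,-0.6],"angular": [0,0,0],"grip": -0.3},{"travel": [0,0,-0.6],"angular": [0,0,0],"grip": -0.3}]}}

```text
time: 9.92
ee_pos: [0.4667, 0.3066, 0.0212]
tcp_rot: [-180.0, -0.0, 81.9]
wrist_force: [-0.2, -0.6, -1.2]
opening: 0.0462
grasp_force: 72.7
```

Call:
{"method": "carry_out", "body": {"plan": [{"travel": [0,0,-0.008],"angular": [0,0,0],"grip": -0.3},{"travel": [0,0,-0.016],"angular": [0,0,0],"grip": -0.3},{"travel": [0,0,-0.016],"angular": [0,0,0],"grip": -0.3}]}}

```text
time: 10.17
ee_pos: [0.4669, 0.3076, 0.0172]
tcp_rot: [179.9, -0.1, 82.0]
wrist_force: [0.1, -0.8, -0.9]
opening: 0.0463
grasp_force: 72.7
```

Call:
{"method": "carry_out", "body": {"plan": [{"travel": [0,0,0],"angular": [0,0,0],"grip": 1},{"travel": [0,0,0],"angular": [0,0,0],"grip": 1},{"travel": [0,0,0],"angular": [0,0,0],"grip": 1},{"travel": [0,0,0],"angular": [0,0,0],"grip": 1},{"travel": [0,0,0],"angular": [0,0,0],"grip": 1},{"travel": [0,0,0],"angular": [0,0,0],"grip": 1},{"travel": [0,0,0.05],"angular": [0,0,0],"grip": 1},{"travel": [0,0,0.1],"angular": [0,0,0],"grip": 1}]}}

```text
time: 10.83
ee_pos: [0.4658, 0.307, 0.0458]
tcp_rot: [-179.9, 0.1, 82.0]
wrist_force: [0.8, -0.2, 0.0]
opening: 0.0854
grasp_force: 0.0
```

Call:
{"method": "carry_out", "body": {"plan": [{"travel": [0,0,0.13],"angular": [0,0,0],"grip": 1},{"travel": [0,0,0.26],"angular": [0,0,0],"grip": 1},{"travel": [0,0,0.39],"angular": [0,0,0],"grip": 1},{"travel": [0,0,0.52],"angular": [0,0,0],"grip": 1},{"travel": [0,0,0.7],"angular": [0,0,0],"grip": 1},{"travel": [0,0,0.7],"angular": [0,0,0],"grip": 1},{"travel": [0,0,0.7],"angular": [0,0,0],"grip": 1}]}}

```text
time: 11.42
ee_pos: [0.4674, 0.3081, 0.2611]
tcp_rot: [179.7, -0.3, 82.0]
wrist_force: [0.4, 0.7, 0.0]
opening: 0.0855
grasp_force: 0.0
```

Call:
{"method": "carry_out", "body": {"plan": [{"travel": [0.3,-1,0],"angular": [0,0,0],"grip": 1},{"travel": [0.3,-1,0],"angular": [0,0,0],"grip": 1},{"travel": [0.3,-1,0],"angular": [0,0,0],"grip": 1},{"travel": [0.3,-1,0],"angular": [0,0,0],"grip": 1},{"travel": [0.3,-1,0],"angular": [0,0,0],"grip": 1},{"travel": [0.3,-1,0],"angular": [0,0,0],"grip": 1},{"travel": [0.3,-1,0],"angular": [0,0,0],"grip": 1},{"travel": [0.3,-1,0],"angular": [0,0,0],"grip": 1}]}}

```text
time: 12.08
ee_pos: [0.5568, 0.0036, 0.255]
tcp_rot: [-179.9, 0.1, 81.8]
wrist_force: [0.8, 0.1, 0.6]
opening: 0.0857
grasp_force: 0.0
```

Call:
{"method": "carry_out", "body": {"plan": [{"travel": [0.043,-0.18,0],"angular": [0,0,0],"grip": 1},{"travel": [0.043,-0.18,0],"angular": [0,0,0],"grip": 1},{"travel": [0.043,-0.18,0],"angular": [0,0,0],"grip": 1},{"travel": [0.043,-0.18,0],"angular": [0,0,0],"grip": 1},{"travel": [0.043,-0.18,0],"angular": [0,0,0],"grip": 1}]}}

```text
time: 12.5
ee_pos: [0.5691, -0.0458, 0.2559]
tcp_rot: [-179.9, -0.0, 82.0]
wrist_force: [1.2, -0.1, 0.1]
opening: 0.0855
grasp_force: 0.0
```

```bash
python3 - <<'E'
from h import *
from workcell import monitor,cams
o=monitor.get_obs();d=cams.camera("wrist");pickle.dump((d,o),open("w4.pkl","wb"));print(o["ee_pos"],o["tcp_rot"],np.abs(o["qd"]).max())
cv2.imwrite("pics/w4.png",d["frame"][:,:,::-1])
E
```

```text
[ 0.56908356 -0.04581474  0.25587282] [-1.79949913e+02 -1.36136021e-02  8.19951079e+01] 0.8683017209381311
```

View pics/w4.png

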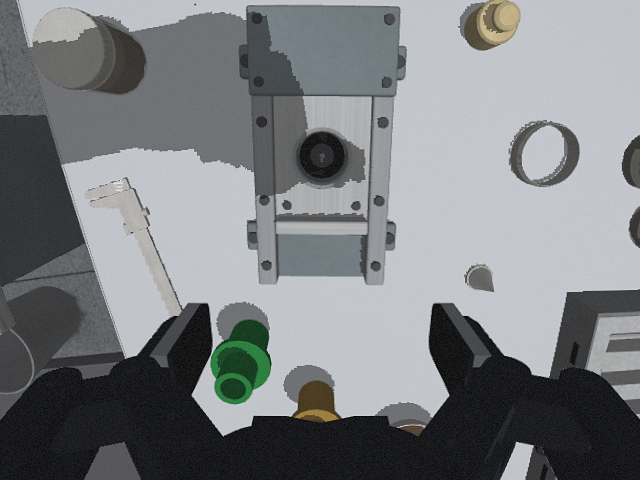

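The bore, with its black packing, is at (322,158). The plate lies between the rails (columns 274 and 371), with the lug at rows 222–233.

```bash
python3 - <<'E'
from h import *
d,o=pickle.load(open("w4.pkl","rb"))
g=cv2.GaussianBlur(cv2.cvtColor(d["frame"],cv2.COLOR_RGB2GRAY),(3,3),0)
x0,y0=270,105;s=g[y0:y0+105,x0:x0+105]
print(s[53,15:95:3].tolist());print(s[10:100:3,52].tolist())
for t in (50,60,70,80,90,100):
    m=((s<t)*255).astype(np.uint8)
    cs,_=cv2.findContours(m,cv2.RETR_EXTERNAL,cv2.CHAIN_APPROX_NONE)
    cs=[c for c in cs if cv2.pointPolygonTest(c,(52,53),False)>=0]
    if not cs: continue
    c=cv2.convexHull(cs[0]);e=cv2.fitEllipse(c);p=(e[0][0]+x0,e[0][1]+y0)
    print(t,np.round(e[1],1),np.round(p,1),ray(d,[p],.062,o).round(4))
p=cv2.HoughCircles(s,cv2.HOUGH_GRADIENT,1,50,param1=60,param2=12,minRadius=20,maxRadius=34);print(p)
l=ray(d,[(276,233),(369,235)],.083,o);print("lug face",l.round(4),l.mean(0), l.mean(0)+.062*np.array([.139,.99,0]))
E
```

```text
[102, 99, 95, 86, 58, 31, 21, 21, 27, 45, 46, 48, 74, 52, 47, 47, 34, 25, 21, 27, 53, 74, 89, 98, 98, 100, 98]
[179, 178, 178, 178, 154, 121, 34, 35, 31, 25, 47, 47, 45, 77, 75, 68, 44, 46, 29, 32, 26, 41, 60, 88, 137, 174, 177, 178, 177, 178]
50 [45.9 46.3] [321.4 155.2] [[0.5771 0.0017 0.062 ]]
60 [48.9 49.3] [321.5 156.6] [[0.577  0.0006 0.062 ]]
70 [50.4 51.6] [321.6 156.9] [[5.771e-01 3.000e-04 6.200e-02]]
80 [52.1 53.5] [321.6 157.3] [[ 5.77e-01 -1.00e-04  6.20e-02]]
90 [53.5 58.7] [321.5 156.9] [[5.769e-01 3.000e-04 6.200e-02]]
100 [62.3 97.1] [316.9 162. ] [[ 0.5725 -0.0034  0.062 ]]
[[[51.5 52.5 26.4]]]
lug face [[ 0.5306 -0.055   0.083 ]
 [ 0.6079 -0.0676  0.083 ]] [ 0.56924491 -0.06131358  0.083     ] [5.77862906e-01 6.64228137e-05 8.30000000e-02]
```

Call:
{"method": "carry_out", "body": {"plan": [{"travel": [-0.15,-0.95,0],"angular": [0,0,0],"grip": 1},{"travel": [-0.15,-0.95,0],"angular": [0,0,0],"grip": 1},{"travel": [-0.15,-0.95,0],"angular": [0,0,0],"grip": 1},{"travel": [-0.15,-0.95,0],"angular": [0,0,0],"grip": 1},{"travel": [-0.15,-0.95,0],"angular": [0,0,0],"grip": 1},{"travel": [-0.15,-0.95,0],"angular": [0,0,0],"grip": 1},{"travel": [-0.15,-0.95,0],"angular": [0,0,0],"grip": 1},{"travel": [-0.15,-0.95,0],"angular": [0,0,0],"grip": 1}]}}

```text
time: 13.22
ee_pos: [0.5232, -0.3359, 0.2554]
tcp_rot: [-179.9, 0.1, 81.8]
wrist_force: [-0.1, -0.5, -0.2]
opening: 0.0852
grasp_force: 0.0
```

Call:
{"method": "carry_out", "body": {"plan": [{"travel": [0,0,0],"angular": [0,0,0],"grip": 1},{"travel": [0,0,0],"angular": [0,0,0],"grip": 1}]}}

```text
time: 13.38
ee_pos: [0.5247, -0.3305, 0.2563]
tcp_rot: [-180.0, -0.0, 82.0]
wrist_force: [0.4, 0.0, -0.3]
opening: 0.0857
grasp_force: 0.0
```

```bash
python3 - <<'E'
from h import *
from workcell import monitor,cams
o=monitor.get_obs();d=cams.camera("wrist");pickle.dump((d,o),open("w5.pkl","wb"));print(o["ee_pos"],o["tcp_rot"],np.abs(o["qd"]).max())
cv2.imwrite("pics/w5.png",d["frame"][:,:,::-1])
E
```

```text
[ 0.52467992 -0.33053176  0.25633993] [-1.79991849e+02 -2.59409053e-02  8.20212934e+01] 1.21820273301444
```

View pics/w5.png

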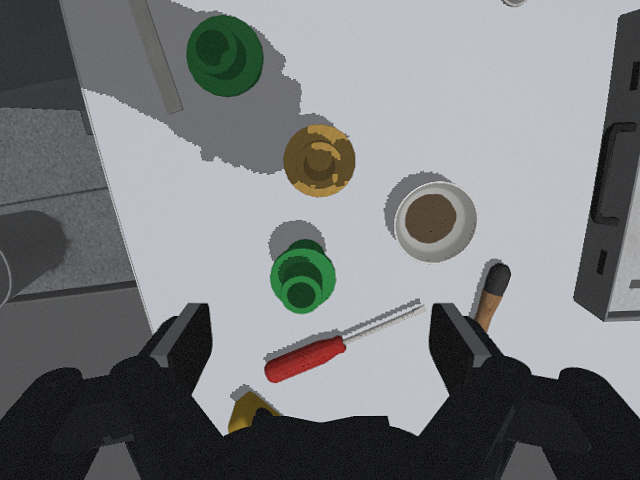

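The brass bush is seen almost end-on at (319,160), and the nearest green one is at (302,280).

```bash
python3 - <<'E'
from h import *
d,o=pickle.load(open("w5.pkl","rb"))
for c in blobs(d,(8,90,30),(30,255,255),1500):
    c=cv2.convexHull(c);e=cv2.fitEllipse(c);(x,y),r=cv2.minEnclosingCircle(c)
    print(e,(x,y,r),ray(d,[e[0],(x,y)],.064,o).round(4))
for c in blobs(d,(45,60,20),(85,255,255),1500):
    (x,y),r=cv2.minEnclosingCircle(c);print("g",x,y,r,ray(d,[(x,y)],.064,o).round(4))
E
```

```text
((318.9691162109375, 160.2686004638672), (71.21426391601562, 72.42687225341797), 178.608154296875) (319.4775390625, 160.2092742919922, 36.38030242919922) [[ 0.5302 -0.2868  0.064 ]
 [ 0.5306 -0.2868  0.064 ]]
g 302.5 276.0 37.272743225097656 [[ 0.5004 -0.3892  0.064 ]]
g 225.03982543945312 55.1592903137207 41.27342224121094 [[ 0.4676 -0.1937  0.064 ]]
```

Call:
{"method": "carry_out", "body": {"plan": [{"travel": [0.019,0.146,-0.05],"angular": [0,0,0],"grip": 1},{"travel": [0.019,0.146,-0.15],"angular": [0,0,0],"grip": 1},{"travel": [0.019,0.146,-0.27],"angular": [0,0,0],"grip": 1},{"travel": [0.019,0.146,-0.38],"angular": [0,0,0],"grip": 1},{"travel": [0.019,0.146,-0.48],"angular": [0,0,0],"grip": 1},{"travel": [0.019,0.146,-0.55],"angular": [0,0,0],"grip": 1},{"travel": [0.019,0.146,-0.58],"angular": [0,0,0],"grip": 1},{"travel": [0.019,0.146,-0.58],"angular": [0,0,0],"grip": 1}]}}

```text
time: 14.1
ee_pos: [0.5295, -0.2858, 0.0805]
tcp_rot: [-179.8, -0.1, 82.1]
wrist_force: [0.5, -0.1, 0.0]
opening: 0.0853
grasp_force: 0.0
```

Call:
{"method": "carry_out", "body": {"plan": [{"travel": [0,0,0],"angular": [0,0,0],"grip": -0.6},{"travel": [0,0,0],"angular": [0,0,0],"grip": -0.6},{"travel": [0,0,0],"angular": [0,0,0],"grip": -0.6},{"travel": [0,0,0],"angular": [0,0,0],"grip": -0.6},{"travel": [0,0,0],"angular": [0,0,0],"grip": -0.6},{"travel": [0,0,0],"angular": [0,0,0],"grip": -0.6},{"travel": [0,0,0],"angular": [0,0,0],"grip": -0.6},{"travel": [0,0,0],"angular": [0,0,0],"grip": -0.6}], "grip_force": 80}}

```text
time: 14.77
ee_pos: [0.5306, -0.2882, 0.0842]
tcp_rot: [179.9, 0.0, 82.0]
wrist_force: [-1.3, 1.3, 6.6]
opening: 0.0341
grasp_force: 79.1
```

Call:
{"method": "carry_out", "body": {"plan": [{"travel": [0,0,0.06],"angular": [0,0,0],"grip": -0.6},{"travel": [0,0,0.18],"angular": [0,0,0],"grip": -0.6},{"travel": [0,0,0.3],"angular": [0,0,0],"grip": -0.6},{"travel": [0,0,0.4],"angular": [0,0,0],"grip": -0.6},{"travel": [0,0,0.48],"angular": [0,0,0],"grip": -0.6},{"travel": [0,0,0.48],"angular": [0,0,0],"grip": -0.6}]}}

```text
time: 15.27
ee_pos: [0.5312, -0.2886, 0.2326]
tcp_rot: [179.6, 0.2, 82.0]
wrist_force: [1.8, -0.5, -1.2]
opening: 0.0334
grasp_force: 80.3
```

Call:
{"method": "carry_out", "body": {"plan": [{"travel": [0.155,0.95,0],"angular": [0,0,0],"grip": -0.6},{"travel": [0.155,0.95,0],"angular": [0,0,0],"grip": -0.6},{"travel": [0.155,0.95,0],"angular": [0,0,0],"grip": -0.6},{"travel": [0.155,0.95,0],"angular": [0,0,0],"grip": -0.6},{"travel": [0.155,0.95,0],"angular": [0,0,0],"grip": -0.6},{"travel": [0.155,0.95,0],"angular": [0,0,0],"grip": -0.6},{"travel": [0.155,0.95,0],"angular": [0,0,0],"grip": -0.6},{"travel": [0.155,0.95,0],"angular": [0,0,0],"grip": -0.6}]}}

```text
time: 15.93
ee_pos: [0.5769, 0.0032, 0.2254]
tcp_rot: [-179.9, -0.1, 82.3]
wrist_force: [-0.3, -0.4, -2.3]
opening: 0.0337
grasp_force: 80.2
```

Call:
{"method": "carry_out", "body": {"plan": [{"travel": [0,0,0],"angular": [0,0,0],"grip": -0.6},{"travel": [0,0,0],"angular": [0,0,0],"grip": -0.6}]}}

```text
time: 16.1
ee_pos: [0.5764, -0.0028, 0.2258]
tcp_rot: [-180.0, 0.0, 82.0]
wrist_force: [-0.4, -0.2, -2.3]
opening: 0.0337
grasp_force: 80.2
```

```bash
python3 - <<'E'
from h import *
from workcell import monitor,cams
o=monitor.get_obs();d=cams.camera("wrist");pickle.dump((d,o),open("w6.pkl","wb"));print(o["ee_pos"],o["tcp_rot"],o["opening"],o["wrist_force"])
cv2.imwrite("pics/w6.png",d["frame"][:,:,::-1])
E
```

```text
[ 0.57636943 -0.00280417  0.2258168 ] [-1.79953644e+02  2.43276158e-02  8.20167580e+01] 0.03371793648501816 [-0.35128073 -0.24499428 -2.30463024]
```

View pics/w6.png

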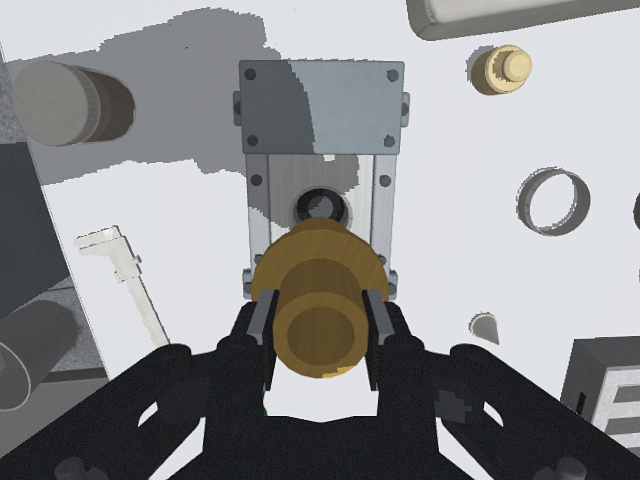

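The bush is gripped upright, flange centre about (320,297). The bore is just ahead of it at (320,208).

```bash
cat >> h.py <<'E'
def fitc(P):
    A=np.c_[2*P[:,:2],np.ones(len(P))];s=np.linalg.lstsq(A,(P[:,:2]**2).sum(1),rcond=None)[0]
    return s[:2],np.sqrt(s[2]+s[:2]@s[:2])
E
python3 - <<'E'
from h import *
d,o=pickle.load(open("w6.pkl","rb"));t=o["ee_pos"]
c=max(blobs(d,(8,90,20),(30,255,255),1500),key=cv2.contourArea)[:,0]
for dz in (-.0202,):
    m=(c[:,1]<285)&((c[:,0]<285)|(c[:,0]>355))
    q=ray(d,c[m],t[2]+dz,o);k,r=fitc(q);print("flange",k,r,k-t[:2])
# neck top rim: lowest part of contour
m=(c[:,1]>345)&(c[:,0]>285)&(c[:,0]<358);q=ray(d,c[m],t[2]+.0138,o);k,r=fitc(q);print("neck",k,r,k-t[:2])
E
```

```text
flange [ 5.76898850e-01 -5.34638296e-06] 0.029576862624230333 [0.00052942 0.00279882]
neck [ 0.57706033 -0.00197175] 0.017222571263009332 [0.0006909  0.00083241]
```

Call:
{"method": "carry_out", "body": {"plan": [{"travel": [0.001,0.004,-0.06],"angular": [0,0,0],"grip": -0.6},{"travel": [0.001,0.004,-0.13],"angular": [0,0,0],"grip": -0.6},{"travel": [0.001,0.004,-0.19],"angular": [0,0,0],"grip": -0.6},{"travel": [0.001,0.004,-0.22],"angular": [0,0,0],"grip": -0.6},{"travel": [0.001,0.004,-0.23],"angular": [0,0,0],"grip": -0.6},{"travel": [0.001,0.004,-0.24],"angular": [0,0,0],"grip": -0.6},{"travel": [0.001,0.004,-0.24],"angular": [0,0,0],"grip": -0.6}]}}

```text
time: 16.73
ee_pos: [0.577, -0.0021, 0.1548]
tcp_rot: [180.0, -0.0, 81.9]
wrist_force: [0.4, -0.1, -2.2]
opening: 0.0337
grasp_force: 80.3
```

Call:
{"method": "carry_out", "body": {"plan": [{"travel": [0,0,-0.005],"angular": [0,0,0],"grip": -0.6},{"travel": [0,0,-0.01],"angular": [0,0,0],"grip": -0.6},{"travel": [0,0,-0.015],"angular": [0,0,0],"grip": -0.6},{"travel": [0,0,-0.02],"angular": [0,0,0],"grip": -0.6},{"travel": [0,0,-0.025],"angular": [0,0,0],"grip": -0.6},{"travel": [0,0,-0.03],"angular": [0,0,0],"grip": -0.6}]}}

```text
time: 17.23
ee_pos: [0.5769, -0.0016, 0.1453]
tcp_rot: [180.0, 0.0, 82.0]
wrist_force: [0.2, 0.2, -2.2]
opening: 0.0336
grasp_force: 80.3
```

Call:
{"method": "carry_out", "body": {"plan": [{"travel": [0,0,-0.005],"angular": [0,0,0],"grip": -0.6},{"travel": [0,0,-0.01],"angular": [0,0,0],"grip": -0.6},{"travel": [0,0,-0.015],"angular": [0,0,0],"grip": -0.6},{"travel": [0,0,-0.02],"angular": [0,0,0],"grip": -0.6},{"travel": [0,0,-0.025],"angular": [0,0,0],"grip": -0.6}]}}

```text
time: 17.65
ee_pos: [0.5768, -0.0016, 0.1377]
tcp_rot: [-180.0, 0.0, 82.0]
wrist_force: [0.2, -0.4, -2.6]
opening: 0.0337
grasp_force: 80.3
```

Call:
{"method": "carry_out", "body": {"plan": [{"travel": [0,0,-0.006],"angular": [0,0,0],"grip": -0.6},{"travel": [0,0,-0.012],"angular": [0,0,0],"grip": -0.6},{"travel": [0,0,-0.018],"angular": [0,0,0],"grip": -0.6},{"travel": [0,0,-0.024],"angular": [0,0,0],"grip": -0.6},{"travel": [0,0,-0.03],"angular": [0,0,0],"grip": -0.6},{"travel": [0,0,-0.036],"angular": [0,0,0],"grip": -0.6},{"travel": [0,0,-0.042],"angular": [0,0,0],"grip": -0.6}]}}

```text
time: 18.23
ee_pos: [0.5768, -0.0016, 0.1251]
tcp_rot: [-180.0, 0.0, 82.0]
wrist_force: [-0.4, -0.3, -2.6]
opening: 0.0338
grasp_force: 80.3
```

Call:
{"method": "carry_out", "body": {"plan": [{"travel": [0,0,-0.006],"angular": [0,0,0],"grip": -0.6},{"travel": [0,0,-0.012],"angular": [0,0,0],"grip": -0.6},{"travel": [0,0,-0.018],"angular": [0,0,0],"grip": -0.6},{"travel": [0,0,-0.024],"angular": [0,0,0],"grip": -0.6},{"travel": [0,0,-0.03],"angular": [0,0,0],"grip": -0.6},{"travel": [0,0,-0.036],"angular": [0,0,0],"grip": -0.6},{"travel": [0,0,-0.042],"angular": [0,0,0],"grip": -0.6},{"travel": [0,0,-0.048],"angular": [0,0,0],"grip": -0.6}]}}

```text
time: 18.9
ee_pos: [0.5769, -0.0015, 0.1124]
tcp_rot: [179.9, -0.0, 82.0]
wrist_force: [-5.8, -0.2, 11.8]
opening: 0.0334
grasp_force: 81.6
```

Call:
{"method": "carry_out", "body": {"plan": [{"travel": [0,0,-0.005],"angular": [0,0,0],"grip": -0.6},{"travel": [0,0,-0.01],"angular": [0,0,0],"grip": -0.6},{"travel": [0,0,-0.015],"angular": [0,0,0],"grip": -0.6},{"travel": [0,0,-0.02],"angular": [0,0,0],"grip": -0.6},{"travel": [0,0,-0.025],"angular": [0,0,0],"grip": -0.6}]}}

```text
time: 19.32
ee_pos: [0.5769, -0.0015, 0.1052]
tcp_rot: [179.9, -0.0, 82.0]
wrist_force: [-4.5, 0.3, 11.4]
opening: 0.0338
grasp_force: 81.6
```

Call:
{"method": "carry_out", "body": {"plan": [{"travel": [0,0,-0.005],"angular": [0,0,0],"grip": -0.6},{"travel": [0,0,-0.01],"angular": [0,0,0],"grip": -0.6},{"travel": [0,0,-0.015],"angular": [0,0,0],"grip": -0.6},{"travel": [0,0,-0.02],"angular": [0,0,0],"grip": -0.6},{"travel": [0,0,-0.025],"angular": [0,0,0],"grip": -0.6},{"travel": [0,0,-0.03],"angular": [0,0,0],"grip": -0.6}]}}

```text
time: 19.82
ee_pos: [0.577, -0.0015, 0.0962]
tcp_rot: [179.9, -0.0, 82.0]
wrist_force: [-5.9, 1.0, 11.8]
opening: 0.0337
grasp_force: 81.6
```

Call:
{"method": "carry_out", "body": {"plan": [{"travel": [0,0,-0.0025],"angular": [0,0,0],"grip": -0.6},{"travel": [0,0,-0.005],"angular": [0,0,0],"grip": -0.6}]}}

```text
time: 19.98
ee_pos: [0.5769, -0.0015, 0.0946]
tcp_rot: [179.9, -0.0, 82.0]
wrist_force: [-5.2, 0.4, 10.0]
opening: 0.0344
grasp_force: 81.6
```

Call:
{"method": "carry_out", "body": {"plan": [{"travel": [0,0,-0.0025],"angular": [0,0,0],"grip": -0.6},{"travel": [0,0,-0.005],"angular": [0,0,0],"grip": -0.6},{"travel": [0,0,-0.005],"angular": [0,0,0],"grip": -0.6}]}}

```text
time: 20.23
ee_pos: [0.5769, -0.0015, 0.0933]
tcp_rot: [179.9, -0.0, 82.0]
wrist_force: [-5.4, 0.2, 11.4]
opening: 0.0338
grasp_force: 81.7
```

Call:
{"method": "carry_out", "body": {"plan": [{"travel": [0,0,-0.002],"angular": [0,0,0],"grip": -0.6},{"travel": [0,0,-0.004],"angular": [0,0,0],"grip": -0.6},{"travel": [0,0,-0.004],"angular": [0,0,0],"grip": -0.6}]}}

```text
time: 20.48
ee_pos: [0.577, -0.0015, 0.0932]
tcp_rot: [179.9, -0.0, 82.0]
wrist_force: [-10.1, -0.0, 19.5]
opening: 0.0338
grasp_force: 82.7
```

Call:
{"method": "carry_out", "body": {"plan": [{"travel": [0,0,-0.002],"angular": [0,0,0],"grip": -0.6},{"travel": [0,0,-0.004],"angular": [0,0,0],"grip": -0.6},{"travel": [0,0,-0.004],"angular": [0,0,0],"grip": -0.6},{"travel": [0,0,-0.004],"angular": [0,0,0],"grip": -0.6}]}}

```text
time: 20.82
ee_pos: [0.577, -0.0015, 0.0932]
tcp_rot: [179.8, -0.0, 82.0]
wrist_force: [-13.1, 1.7, 26.6]
opening: 0.0338
grasp_force: 83.7
```

Call:
{"method": "carry_out", "body": {"plan": [{"travel": [0,0,0.004],"angular": [0,0,0],"grip": -0.6},{"travel": [0,0,0.004],"angular": [0,0,0],"grip": 1},{"travel": [0,0,0.004],"angular": [0,0,0],"grip": 1},{"travel": [0,0,0.004],"angular": [0,0,0],"grip": 1},{"travel": [0,0,0.004],"angular": [0,0,0],"grip": 1},{"travel": [0,0,0.004],"angular": [0,0,0],"grip": 1},{"travel": [0,0,0.004],"angular": [0,0,0],"grip": 1},{"travel": [0,0,0.004],"angular": [0,0,0],"grip": 1}]}}

```text
time: 21.48
ee_pos: [0.5768, -0.0016, 0.09]
tcp_rot: [-180.0, 0.0, 82.0]
wrist_force: [-0.2, 0.2, 0.5]
opening: 0.0853
grasp_force: 0.0
```

Call:
{"method": "carry_out", "body": {"plan": [{"travel": [0,0,0.03],"angular": [0,0,0],"grip": 1},{"travel": [0,0,0.1],"angular": [0,0,0],"grip": 1},{"travel": [0,0,0.2],"angular": [0,0,0],"grip": 1},{"travel": [0,0,0.32],"angular": [0,0,0],"grip": 1},{"travel": [0,0,0.44],"angular": [0,0,0],"grip": 1},{"travel": [0,-0.13,0.55],"angular": [0,0,0],"grip": 1},{"travel": [0,-0.15,0.55],"angular": [0,0,0],"grip": 1},{"travel": [0,-0.15,0.55],"angular": [0,0,0],"grip": 1}]}}

```text
time: 22.15
ee_pos: [0.5776, -0.0488, 0.2584]
tcp_rot: [179.7, 0.0, 81.9]
wrist_force: [0.6, 0.4, 0.5]
opening: 0.0856
grasp_force: 0.0
```

```bash
python3 - <<'E'
from h import *
from workcell import monitor,cams
o=monitor.get_obs();d=cams.camera("wrist");s=cams.camera("scene");pickle.dump((d,o),open("w7.pkl","wb"));print(o["time"],o["ee_pos"],o["tcp_rot"],o["wrist_force"])
a=cv2.resize(d["frame"],(400,300));b=cv2.resize(s["frame"][130:370,130:450],(400,300))
cv2.imwrite("pics/w7.png",np.hstack([a,b])[:,:,::-1])
for c in blobs(d,(8,90,20),(30,255,255),1500):
    e=cv2.fitEllipse(cv2.convexHull(c)); print(e, ray(d,[e[0]],.073,o))
E
```

```text
22.15 [ 0.57758028 -0.04884892  0.25838262] [1.79728184e+02 1.71308138e-02 8.18532101e+01] [0.6494733  0.41164161 0.50386889]
((309.41455078125, 155.98794555664062), (73.18013763427734, 74.62528991699219), 167.7527313232422) [[ 5.76903598e-01 -1.64313361e-04  7.30000000e-02]]
```

View pics/w7.png

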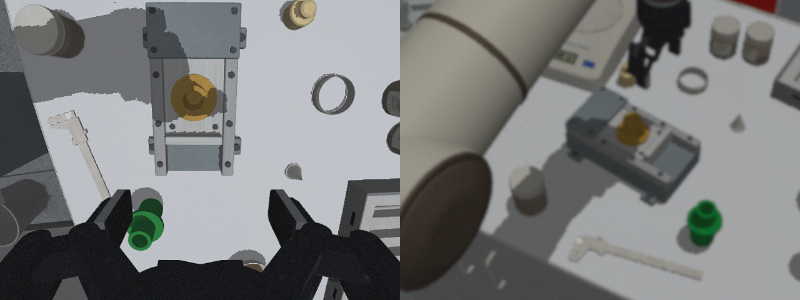

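The bush is seated on the plate (left half, about (193,97)), centred on the measured bore. The bystanders stand where they were and the gripper is clear. I'll let the arm settle, then hand in.

Call:
{"method": "carry_out", "body": {"plan": [{"travel": [0,0,0],"angular": [0,0,0],"grip": 1},{"travel": [0,0,0],"angular": [0,0,0],"grip": 1},{"travel": [0,0,0],"angular": [0,0,0],"grip": 1}]}}

```text
time: 22.5
ee_pos: [0.5765, -0.0459, 0.2542]
tcp_rot: [-179.9, 0.0, 82.0]
wrist_force: [-0.4, 0.0, -0.2]
opening: 0.0854
grasp_force: 0.0
```

```bash
python3 -c "
from workcell import ticket
print(ticket.job_done())"
```

```text
the job is handed in; nothing more can be done
None
```

I handed the job in after 22.5 s of the 72 s, and no verdict came back: the plate was pushed to its stop with the block (about 25 N), the block was set down at its old place (not re-imaged after release), the brass bush was pressed home (about 27 N) and released, and the jar, weight and cone look unmoved.

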